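# Shut the pantry chest and throw its bolt

### The arm

A 6-joint arm with a two-finger parallel gripper is mounted at the origin on a cart in front of the work surface, level with it; the furniture and walls round the work are solid. World frame = base frame: x ahead of the robot, y to its left, z up, the work surface at z = 0. Lengths are in m, angles in rad, forces in N, time in s.
With the tool pointing down it reaches from about 0.35 to 0.725 m from the base axis. Payload 6 kg.
Tool frame: the origin (TCP) lies midway between the tips of the shut fingers; the grasp point (between the pads) lies bot.grip_depth behind it (bot.grip_depth is the distance from the TCP to the grasp point, in m); z points along the fingers, y is the line along which they close (so a half turn about z gives the same grasp; the last joint's range is limited). The gripper opens to 85 mm and grips with 20 to 120 N. Pads are 22 mm wide; open, the fingers measure 114 mm over their backs; the gripper's body (76 mm by 85 mm) begins 54 mm behind the grasp point. The pads swing forward as they close: fully open they stand 13 mm farther back than shut.
Start: joints at [1.474, 0.04, 0.085, 0, -1.615, -0.334], TCP at [0.251, 0.545, 0.202] pointing down, gripper open.
Joint ranges: [-2.56, 2.56], [-1.29, 2.01], [-1.08, 1.49], [-3.29, 1.98], [-2.81, -0.18], [-2.99, 2.99]. Speed limits (rad/s): [2.57, 2.57, 3.01, 3.14, 3.14, 3.14].

### API

Orientations are given as a rotation vector (axis times angle).
In Python, from cell import bot, capture, camera_info gives the robot as it stands.
- The arm moves only by the tool send_rows, never from a script. Its argument "targets" is a list of rows, each a list of 5 numbers: the shift along the world's x, y, z in cm, then the turn about the world's z in degrees, then the gripper command: -1 is shut, 1 is fully open, values between are in proportion. A call has 1 to 5 rows; each row shifts and turns the commanded pose from where the row before left it; what a row does not reach is not made up. A row lasts 1/10 s, in which the tool goes at most 50 mm and 8.59 degrees, less where a joint would pass 70% of its speed; a pose out of reach is approached as far as the arm can. A call is refused whole if a number of a shift passes 5 or a number of a turn 8.59, either way. A call with a gripper value outside its range is refused whole. The fingers move at their own pace and stop on an object; "squeeze" is the grip in N (left out, the last holds). Time passes only in rows, so rows that do not move let the fingers close. It gives the time, the measured TCP pose, the force, the opening and the grip force at its end, in the units of the state.
- bot.get_obs(): the state, without advancing time (a new reading comes with each control period).
- capture(name): name is "scene" or "top" or "wrist"; returns (picture, depth): 384x512x3 uint8, blue, green, red; 384x512 float32, m along the optical axis (not along the pixel's ray), 0 where there is no reading.
- camera_info(name): a dict with "fx", "fy", "cx", "cy" (pixels), "dist_coeffs" ([k1, k2, p1, p2, k3] as OpenCV has them; the pictures are not rectified), "rvec" (rotation vector, rad) and "tvec" (3), from world to camera coordinates, as OpenCV has them. Camera axes: x right, y down, z forward; pixel columns grow to the right and rows downward; lengths in m; the calibration is good to about 2 mm. A picture is of the moment at which its call begins: read the wrist's pose just before it. camera_info takes no time and is no camera call; for the wrist camera it gives the pose at the moment of the call.
- bot.hand_in(): hands the job in; it is judged then, once.
The state is a dict: "t": time; "q": joint angles; "joint_velocities": joint speeds; "joint_torque": joint torques, N m; "tcp_pos": TCP position; "ee_rot": TCP orientation; "contact_force": force on the tool from outside, world axes, zero at the start; "torque": the same for the moment, N m; "opening": finger opening in m; "gripper_force": force on a finger pad.
Only numpy, scipy, OpenCV 4.12 (cv2) and the standard library are available. Lean on these libraries where they do the work, as an engineer would, in place of code of your own. Each camera call takes 0.05 s, during which the arm holds its last target. There are 200 camera calls.

### The job

Close the lid of the wooden pantry chest without slamming it, then bolt it: lift the bolt's handle out of its notch, slide the bolt through the keeper on the lid, and let the handle drop fully into the other notch. The far notch was clamped on by eye, so feel for it and never force the handle or the lid. Leave the mug, the timer and the peeler where they are.

Things in the scene. Friction and masses are not known exactly. Their poses are not given: they have to be found in the camera images.
- chest: Wooden chest, fixed, 171 deep (x) x 320 wide (y) x 120 mm high. Origin: centre of its underside; x to its back, y to its left end, z up. At y +22 to +160 mm the top is a fixed deck that carries the bolt, at y -160 to +18 mm the lid; deck and shut lid are level at z 120 mm. Front face at x -85 mm; lid and deck overhang to -88.
- lid (a joint): Angle of the lid, rad: 0 shut hard down, 1.25 wide open; starts ajar, 0.35 to 0.6. Friction stays hold it at any angle (about 4 N near the front edge moves it). The seal (1.5 N per mm) pushes a shut lid back up to about 0.024 rad (4 mm) when let go; the bolt's nose then draws it down, but cannot enter if the lid stands higher than about 0.035.
- lid_hinge (a point): Point on the lid's hinge line, which runs along the chest's y, at the chest's x +83, y 0, z +104 mm (the plane of the lid's underside when shut).
- lid_front (a point): Point on the lid's upper face to press it down, clear of the keeper: 150 mm from the hinge line along the lid, 16 mm above the plane of its underside, at the chest's y -80 mm. It moves with the lid.
- keeper (a point): Centre of the steel keeper's opening (17 mm wide, 14 mm high) on the lid, 25 x 20 mm and 28 mm high over all; moves with the lid, and lies on the bolt's axis, at the chest's y -6 mm, when the lid is shut.
- bolt_plate: Steel tower bolt's plate on the deck; origin and axes are the chest's. Bolt axis along y at x -50, z 136 mm. Flange (x -76 mm) and the catch clamped before it (x -80 mm), each 3 mm thick, stand to z 146 mm. Notches are 11 mm wide, open at the top: the near one at y +115 mm; the far one, in the catch, at a bolt travel between 42 and 68 mm, not reported.
- bolt (a joint): Travel of the bolt, m: 0 withdrawn, handle in the near notch; grows as it slides towards the chest's -y; end stop 0.069. Rod 12 mm thick, friction about 2 N. Its 14 mm tapered nose meets the keeper's sill at about 0.026 and is past it by 0.038; drawing the lid down takes about 5 N more.
- bolt_handle (a joint): Angle of the handle about the bolt's axis, rad: 0 level, pointing to the chest's front (-x), down in a notch; grows as it is lifted up and back; end stop 1.25. Over 0.6 it clears the flange; let go between the notches it rides on the top edge at about 0.4 to 0.5, and drops by its own weight (0.5 N at the knob) where it meets a notch, unless a finger pressing on its side holds it up.
- bolt_knob (a point): Centre of the black ball knob (18 mm) at the end of the handle, 60 mm from the bolt's axis, on a flat stem 8 mm wide. In a notch it hangs 22 mm in front of the overhanging deck at z 136 mm, free from above and below.
- timer: Red and white kitchen timer, 68 x 68 x 45 mm, loose, stands to the right of the work. Origin: centre of its underside.
- mug: Blue and white mug, 78 x 112 x 92 mm, loose, stands to the right of the chest. Origin: underside.
- peeler: Red-handled peeler, 28 x 159 x 15 mm, loose, lies in front of the chest. Origin: underside.

How it is judged:
On the way, in this order (a step that is already met when the one before it is completed fails the run):
1. the lid is shut down onto its seal (under 0.03 rad) while the bolt is still withdrawn (value of joint lid below 0.03 rad and value of joint bolt below 0.01 m), for 0.2 s.
2. the bolt has gone through the keeper (over 34 mm) with the lid shut (value of joint lid below 0.03 rad and value of joint bolt above 0.034 m), for 0.1 s.
At the end, for the whole second after the job is handed in: The lid is drawn down (under 0.015 rad), the bolt is through the keeper (travel over 38 mm) and its handle lies at rest down in the far notch (under 0.08 rad) (value of joint lid below 0.015 rad and value of joint bolt above 0.038 m and value of joint bolt_handle below 0.08 rad and velocity of joint bolt between -0.005 and 0.005 m/s and velocity of joint bolt_handle between -0.1 and 0.1 rad/s); the robot touches nothing.
It fails at once if the handle or the gripper is forced against the bolt's plate or catch (over 12 N) (contact force between bolt_plate and anything else above 12 N).
It fails at once if the lid is pressed with more than 30 N (contact force between the fingers and lid_c0 above 30 N).
It fails at once if the lid is slammed (faster than 1.5 rad/s) (velocity of joint lid below -1.5 rad/s).
It fails at once if the mug, the timer or the peeler is moved more than 20 mm (distance of any of mug, timer, peeler from where it was at the start of the episode above 0.02 m).
It also fails if it takes over 67 s, if anything falls off the work surface, if the arm or the gripper's body presses on something with over 40 N, if the wrist force passes 120 N, or if a joint passes its speed limit or range.

## Working session

There is one attempt and no reset: what is moved stays moved. The work goes in short steps, Python scripts to look and compute and a tool call to move; the robot and the scene stay as the last step left them, time stands still between calls to the robot, and variables do not carry over. Pictures are saved under pics/ and viewed, at most 10 in all, crops included, and the job is handed in when it is done.

Besides the shell and the picture viewer there is one more tool, called by a JSON object that holds its "op" and its "data", one argument or row to a line. send_rows: Moves the arm, as the interface text tells. Its arguments: {"type":"object","properties":{"targets":{"type":"array","items":{"type":"array","items":{"type":"number"}}},"squeeze":{"type":"number"}},"required":["targets"]}

```bash
mkdir -p pics; ls; python3 - <<'E'
from cell import bot,capture,camera_info
import cv2,numpy as np
o=bot.get_obs();print(o, bot.grip_depth)
ims=[]
for n in("scene","top"):
    im,d=capture(n);np.savez(f"{n}.npz",im=im,d=d);ims.append(im)
    cv2.imwrite(f"pics/{n}.png",im)
    print(n,camera_info(n))
E
```

```text
pics
{'t': 0.0, 'q': array([ 1.47370422e+00,  4.08195012e-02,  8.38217069e-02, -4.69646691e-04,
       -1.61550902e+00, -3.33724265e-01]), 'joint_velocities': array([-5.96257626e-04, -1.11214807e-03,  1.32270461e-03,  1.10426490e-03,
        9.96862179e-04, -9.59608855e-05]), 'joint_torque': array([ 3.61842149e-04, -3.68210328e+01,  3.47422099e+01,  6.93259388e+00,
       -5.36298438e-03, -1.83916660e-05]), 'tcp_pos': array([0.25032205, 0.54487033, 0.20107938]), 'ee_rot': array([ 3.06728153e+00, -6.71097006e-01, -4.14472377e-04]), 'contact_force': array([-0.14266134,  0.52177806, -0.9688218 ]), 'torque': array([-0.02662769,  0.00333116, -0.00186911]), 'gripper_force': 0.0, 'opening': 0.08563243033662377} 0.0187
scene {'fx': 479.65060180053956, 'fy': 479.65060180053956, 'cx': 258.3082513735367, 'cy': 194.38893615656593, 'dist_coeffs': array([-0.19298639,  0.        ,  0.        ,  0.        ,  0.        ]), 'rvec': array([ 1.88294075, -0.8532322 ,  0.51634757]), 'tvec': array([-0.40460702,  0.23725648,  0.84751096])}
top {'fx': 354.18106376754196, 'fy': 354.18106376754196, 'cx': 252.8291981622193, 'cy': 190.37403329594596, 'dist_coeffs': array([0.03026318, 0.        , 0.        , 0.        , 0.        ]), 'rvec': array([ 2.16123827, -2.22723798,  0.06261319]), 'tvec': array([-0.06952829,  0.50186087,  0.92569848])}
```

View pics/scene.png

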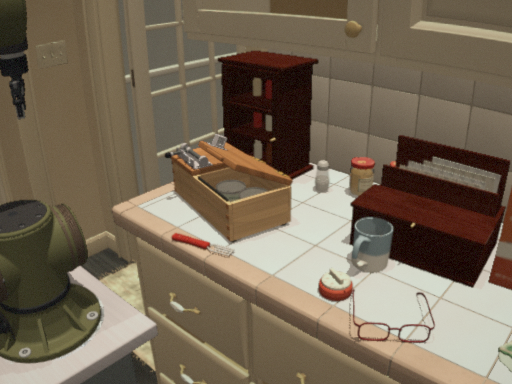

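View pics/top.png

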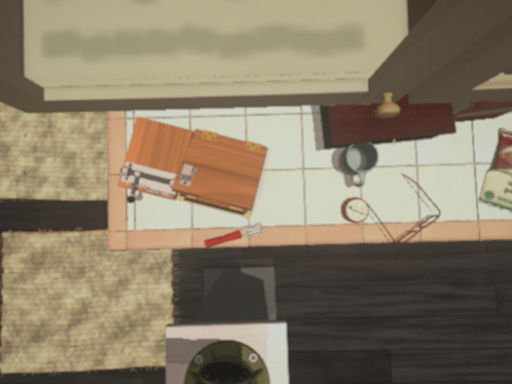

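The scene view shows the chest ajar at (230,190), with the bolt at (195,155), peeler at (200,243), timer at (336,285) and mug at (372,243). In the top view the deck's front-left corner is near (121,187), the knob near (130,196), the keeper near (187,175) and the lid front edge runs (180,197)-(248,213).

```bash
cat > h.py <<'E'
import numpy as np,cv2
from cell import camera_info
def cloud(name,d,ci=None):
    ci=ci or camera_info(name);K=np.array([[ci['fx'],0,ci['cx']],[0,ci['fy'],ci['cy']],[0,0,1]])
    v,u=np.mgrid[:d.shape[0],:d.shape[1]]
    n=cv2.undistortPoints(np.stack([u,v],-1).reshape(-1,1,2).astype(float),K,ci['dist_coeffs']).reshape(*d.shape,2)
    R=cv2.Rodrigues(ci['rvec'])[0]
    p=np.dstack([n*d[...,None],d])
    return (p-ci['tvec'])@R
def ray(name,uv,z,ci=None):
    ci=ci or camera_info(name);K=np.array([[ci['fx'],0,ci['cx']],[0,ci['fy'],ci['cy']],[0,0,1]])
    n=cv2.undistortPoints(np.array(uv,float).reshape(-1,1,2),K,ci['dist_coeffs']).reshape(-1,2)
    R=cv2.Rodrigues(ci['rvec'])[0];c=-R.T@ci['tvec'];r=np.c_[n,np.ones(len(n))]@R
    return c+r*((z-c[2])/r[:,2])[:,None]
E
python3 - <<'E'
from h import *
for n in("top","scene"):
    f=np.load(n+".npz");P=cloud(n,f['d']);im=f['im'];ok=f['d']>0
    hsv=cv2.cvtColor(im,cv2.COLOR_BGR2HSV)
    print(n,"z table",np.median(P[...,2][ok&(abs(P[...,2])<.02)]))
    m=ok&(abs(P[...,2]-.12)<.008)&(P[...,0]>.3)&(P[...,0]<.75)&(P[...,1]>-.05)&(P[...,1]<.5)
    m2=cv2.morphologyEx(m.astype(np.uint8),cv2.MORPH_OPEN,np.ones((3,3)))
    k,l,s,c=cv2.connectedComponentsWithStats(m2)
    for i in range(1,k):
        if s[i,4]>60:
            q=P[l==i];r=cv2.minAreaRect((q[:,:2]*1000).astype(np.float32));print(s[i],q.mean(0),r,cv2.boxPoints(r).tolist())
    m=ok&(P[...,2]>.13)&(P[...,2]<.3)&(P[...,0]>.3)&(P[...,0]<.75)&(P[...,1]>-.05)&(P[...,1]<.5)
    q=P[m];print(len(q),q.min(0),q.max(0))
    cv2.imwrite(f"pics/{n}_c.png",cv2.resize(im[90:260,90:290] if n=="top" else im[110:260,140:310],None,fx=3.5,fy=3.5,interpolation=cv2.INTER_CUBIC))
E
```

```text
top z table -0.0006567679943514267
[ 124  117   69   62 2906] [0.60079466 0.13889994 0.11934077] ((599.1924438476562, 137.97323608398438), (137.3179168701172, 126.51655578613281), 73.10454559326172) [[518.7105102539062, 90.662353515625], [639.7661743164062, 53.893310546875], [679.6743774414062, 185.28411865234375], [558.6187133789062, 222.05316162109375]]
[194 129  43  15 269] [0.62407569 0.00189963 0.12234546] ((623.3026123046875, 1.1211357116699219), (103.77094268798828, 20.328441619873047), 72.80835723876953) [[598.2568359375, -45.44194412231445], [617.677001953125, -51.45039749145508], [648.348388671875, 47.6842155456543], [628.92822265625, 53.69266891479492]]
[119 176  16  13 153] [0.52397543 0.21205255 0.12013267] ((522.734375, 211.51760864257812), (35.4530143737793, 28.439533233642578), 85.91677856445312) [[507.2884826660156, 194.8486328125], [535.6558227539062, 192.82357788085938], [538.1802978515625, 228.18658447265625], [509.81292724609375, 230.21163940429688]]
[138 178  39  18 296] [0.51118284 0.14209845 0.12141368] ((510.6883850097656, 139.42739868164062), (92.8133544921875, 21.079345703125), 70.85474395751953) [[485.5119323730469, 99.04409790039062], [505.42535400390625, 92.13082885742188], [535.8648681640625, 179.81069946289062], [515.951416015625, 186.72396850585938]]
3974 [ 0.45364167 -0.04999114  0.1300313 ] [0.62220203 0.21902197 0.20999891]
scene z table -0.0015177372365094706
[173 148  51  25 492] [0.52670886 0.13057768 0.11913625] ((536.210205078125, 151.9637451171875), (137.5159912109375, 93.64030456542969), 75.82839965820312) [[473.98114013671875, 96.76110076904297], [564.7716674804688, 73.83544158935547], [598.4392700195312, 207.1663818359375], [507.64874267578125, 230.092041015625]]
1881 [ 0.45320349 -0.04979098  0.13004961] [0.74999475 0.26741583 0.29996313]
```

View pics/top_c.png

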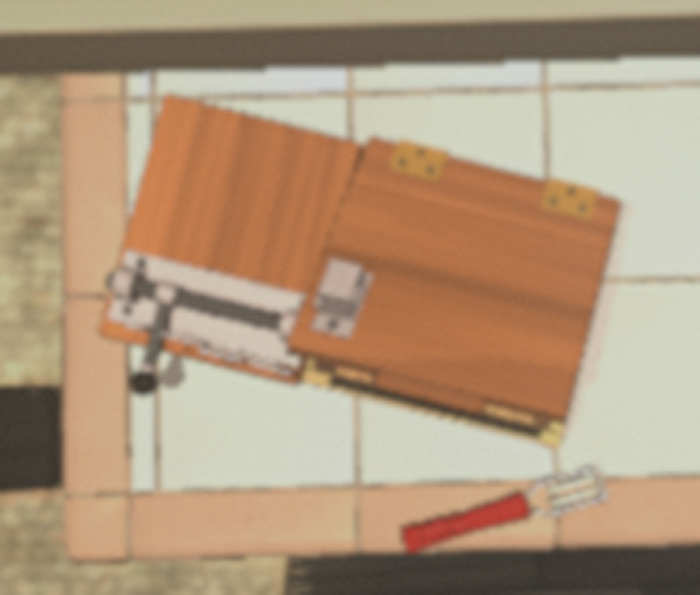

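View pics/scene_c.png

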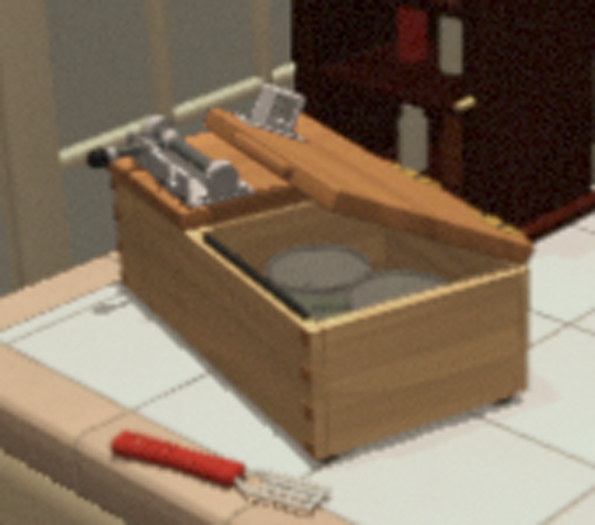

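The crops show the deck corners (top: back-left (165,95), front-left (100,332), back-right (362,147), front-right (300,382)), the knob at (143,381) with its shadow beside it, and the keeper on the lid at (342,297). I'll cast these onto z=0.12 and cross-check.

```bash
python3 - <<'E'
from h import *
t=lambda L:(np.array(L,float)+.5)/3.5-.5+[90,90]
s=lambda L:(np.array(L,float)+.5)/3.5-.5+[140,110]
BL,FL,BR,FR=ray("top",t([[165,95],[100,332],[362,147],[300,382]]),.12)
print(BL,FL,BR,FR,"depth",np.linalg.norm(BL-FL),np.linalg.norm(BR-FR),"w",np.linalg.norm(BL-BR),np.linalg.norm(FL-FR))
print("scene FL FR",ray("scene",s([[110,165],[187,225]]),.12))
print("scene chest bottom front-right",ray("scene",s([[318,462]]),0))
y=(BL-BR)+(FL-FR);x=(BL-FL)+(BR-FR)
ay=np.arctan2(-y[0],y[1]);ax=np.arctan2(x[1],x[0]);print("yaw",ay,ax)
a=(ax+ay)/2
# edges by cloud: use top cloud in chest frame
c,s_=np.cos(a),np.sin(a);R=np.array([[c,-s_,0],[s_,c,0],[0,0,1]])
mid=(BL+FL+BR+FR)/4; o=mid-R@[-0.0015,.091,0.12]; 
print("origin",o,a)
knob=ray("top",t([[143,381]]),.136);print("knob top",knob,(knob-o)@R)
f=np.load("top.npz");P=(cloud("top",f['d'])-o)@R
ok=f['d']>0
for nm,yl in(("lid",(-.15,-.03)),):
    m=ok&(P[...,1]>yl[0])&(P[...,1]<yl[1])&(P[...,2]>.11)&(P[...,0]>-.09)&(P[...,0]<.08)
    q=P[m];k=np.polyfit(q[:,0],q[:,2],1)
    for _ in range(4):
        r=abs(np.polyval(k,q[:,0])-q[:,2]);q=q[r<.005];k=np.polyfit(q[:,0],q[:,2],1)
    print(nm,"angle",np.arctan(-k[0]),len(q),"xrange",q[:,0].min(),q[:,0].max(),"z",q[:,2].max())
m=ok&(P[...,1]>.02)&(P[...,1]<.17)&(P[...,2]>.124)&(abs(P[...,0])<.13)
q=P[m]
print("bolt rod x", np.median(q[q[:,2]>.138],0),"knob pts")
kk=ok&(abs(P[...,0]+.11)<.012)&(abs(P[...,1]-.115)<.02)&(P[...,2]>.1);print(P[kk].mean(0) if kk.any() else None,P[kk].max(0) if kk.any() else None,kk.sum())
E
```

```text
[0.67640757 0.18514262 0.12      ] [0.51695695 0.23063192 0.12      ] [0.63728394 0.05306813 0.12      ] [0.4794073 0.0979392 0.12     ] depth 0.16581246575871253 0.16412935918828522 w 0.13774733640891446 0.13790335539200357
scene FL FR [[0.50121534 0.21037221 0.12      ]
 [0.46393254 0.07982761 0.12      ]]
scene chest bottom front-right [[ 0.43826544 -0.06612189  0.        ]]
yaw -0.28187691895240946 -0.27741210372730996
origin [0.5538384  0.05381647 0.        ] -0.2796445113398597
knob top [[0.48258191 0.19697493 0.136     ]] [[-0.10800217  0.11792949  0.136     ]]
lid angle 0.12631053637230455 115 xrange -0.030491851445047406 -0.02442140188541733 z 0.18042861852014394
bolt rod x [0.058944   0.10896414 0.44726729] knob pts
[-0.10758413  0.11556027  0.14038971] [-0.09805996  0.12385503  0.1458181 ] 54
```

{"op": "send_rows", "data": {
  "targets": [
    [0,-2,3,8.5,1],
    [1,-4,4,0,1],
    [3,-5,3,0,1],
    [3,-5,1,0,1],
    [3,-5,0,0,1]
  ]
}}

```text
t: 0.6
tcp_pos: [0.3338, 0.3659, 0.2999]
ee_rot: [-3.108, 0.44, -0.001]
contact_force: [1.3, 0.1, -0.2]
opening: 0.0854
gripper_force: 0.0
```

{"op": "send_rows", "data": {
  "targets": [
    [3,-5,0,0,1],
    [2,-5,0,0,1],
    [2,-4,0,0,1],
    [0,0,0,0,1],
    [0,0,0,0,1]
  ]
}}

```text
t: 1.1
tcp_pos: [0.3977, 0.237, 0.2981]
ee_rot: [-3.11, 0.446, 0.0]
contact_force: [-0.6, 0.5, -1.1]
opening: 0.0858
gripper_force: 0.0
```

```bash
python3 - <<'E'
from cell import bot,capture,camera_info
import cv2,numpy as np
o=bot.get_obs();print(o['t'],o['tcp_pos'],o['ee_rot'],o['contact_force'],o['torque'])
ci=camera_info("wrist");R=cv2.Rodrigues(ci['rvec'])[0];print(ci,"cam at",-R.T@ci['tvec'],"fwd",R[2])
im,d=capture("wrist");np.savez("w1.npz",im=im,d=d,ci=np.array(ci,dtype=object));cv2.imwrite("pics/w1.png",im)
E
```

```text
1.1 [0.39774342 0.23696366 0.29808798] [-3.10958789e+00  4.45709043e-01  3.85843977e-04] [-0.6062757   0.45620925 -1.1269933 ] [ 0.02692348 -0.0294562  -0.02519963]
{'fx': 306.9734100740501, 'fy': 306.9734100740501, 'cx': 255.7438212772278, 'cy': 188.3075006604805, 'dist_coeffs': array([-0.06223885,  0.        ,  0.        ,  0.        ,  0.        ]), 'rvec': array([-1.76738611,  2.3589116 ,  0.3455301 ]), 'tvec': array([0.33933796, 0.23650487, 0.56061379])} cam at [0.46702593 0.21679028 0.46932012] fwd [-0.27511661  0.08068019 -0.9580196 ]
```

View pics/w1.png

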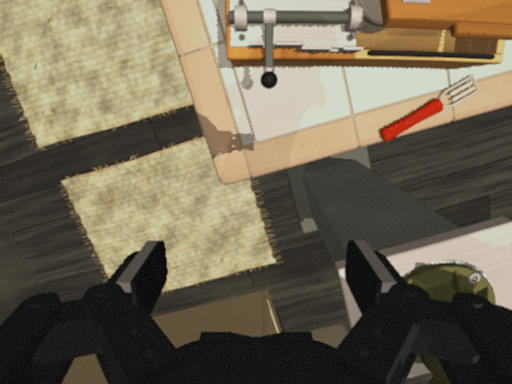

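The wrist view shows the black knob at (269,79), the deck's front-left corner at (228,60), the front edge, and the peeler at (420,115). The rod is nearly parallel to the image rows, so the yaw already matches.

```bash
cat >> h.py <<'E'
def line(name,uv,ci=None):
    a=ray(name,[uv],.3,ci)[0];b=ray(name,[uv],0.,ci)[0];v=b-a;return a,v/np.linalg.norm(v)
def tri(*ls):
    A=0;b=0
    for a,v in ls: M=np.eye(3)-np.outer(v,v);A=A+M;b=b+M@a
    p=np.linalg.solve(A,b);return p,[np.linalg.norm((np.eye(3)-np.outer(v,v))@(p-a)) for a,v in ls]
E
python3 - <<'E'
from h import *
f=np.load("w1.npz",allow_pickle=True);ci=f['ci'].item();im=f['im']
def dark(g,box,th):
    x0,y0,x1,y1=box;m=(g[y0:y1,x0:x1].max(2)<th).astype(np.uint8)
    k,l,s,c=cv2.connectedComponentsWithStats(m);i=1+s[1:,4].argmax();return c[i]+[x0,y0],s[i]
wk,s=dark(im,(255,66,285,95),50);print("w knob",wk,s)
t=np.load("top.npz");tk,s=dark(t['im'],(122,190,140,205),60);print("top knob",tk,s)
sc=np.load("scene.npz");sk,s2=dark(sc['im'],(160,145,177,162),50);print("scene knob",sk,s2)
L=[line("wrist",wk,ci),line("top",tk),line("scene",sk)]
print("w+t",tri(*L[:2]),"w+s",tri(L[0],L[2]),"t+s",tri(L[1],L[2]),"all",tri(*L))
print("wrist only z.136",ray("wrist",[wk],.136,ci))
P=cloud("wrist",f['d'],ci);d=f['d']
# deck front edge & left edge via wrist: orange mask at deck
hsv=cv2.cvtColor(im,cv2.COLOR_BGR2HSV)
A=np.array([ray("wrist",[p],.12,ci)[0] for p in[(228,60),(360,61)]]);v=A[0]-A[1];print("FL corner",A,"yaw",np.arctan2(-v[0],v[1]))
# rod direction: bright/dark rod points z>.136
r=ray("wrist",[(250,17),(350,17)],.142,ci);v=r[0]-r[1];print("rod",r,np.arctan2(-v[0],v[1]))
print("cloud at FL region",P[50,240],P[50,300],P[79,269])
for n,g in(("top",t),("scene",sc)):
    Q=cloud(n,g['d'])[g['d']>0]
    a=-.28;c,s=np.cos(a),np.sin(a);R=np.array([[c,-s,0],[s,c,0],[0,0,1]]);q=Q@R
    # in chest-aligned coordinates
    o=np.array([.55,.055,0])@R;q=q-o
    m=(abs(q[:,2]-.12)<.006)&(q[:,1]>.06)&(q[:,1]<.14)&(abs(q[:,0])<.12);print(n,"deck x",np.percentile(q[m,0],[.3,1,99,99.7]))
    m=(abs(q[:,2]-.12)<.006)&(q[:,1]>.0)&(q[:,1]<.2)&(q[:,0]<.06)&(q[:,0]>-.02);print(n,"deck y",np.percentile(q[m,1],[.3,1,99,99.7]))
    m=(q[:,1]<-.03)&(q[:,1]>-.15)&(q[:,2]>.1)&(q[:,2]<.25)&(abs(q[:,0])<.1);z=q[m];k=np.polyfit(z[:,0],z[:,2],1)
    for _ in range(8):
        e=abs(np.polyval(k,z[:,0])-z[:,2]);w=z[e<max(.004,np.percentile(e,70))];k=np.polyfit(w[:,0],w[:,2],1)
    print(" lid ang",np.arctan(-k[0]),len(w),w.min(0),w.max(0),"z at hinge",np.polyval(k,.083))
E
```

```text
w knob [268.45238095  79.27380952] [  7   6  14  15 168]Traceback (most recent call last):
  File "<stdin>", line 7, in <module>
  File "<stdin>", line 5, in dark
ValueError: attempt to get argmax of an empty sequence
```

```bash
python3 - <<'E'
from h import *
f=np.load("w1.npz",allow_pickle=True);ci=f['ci'].item();im=f['im']
def dark(g,box,pct):
    x0,y0,x1,y1=box;v=g[y0:y1,x0:x1].max(2);m=(v<v.min()+pct).astype(np.uint8)
    k,l,s,c=cv2.connectedComponentsWithStats(m);i=1+s[1:,4].argmax();return c[i]+[x0,y0],s[i]
wk,s=dark(im,(255,66,285,95),35);print("w knob",wk,s)
t=np.load("top.npz");tk,s=dark(t['im'],(122,192,140,205),40);print("top knob",tk,s)
sc=np.load("scene.npz");sk,s2=dark(sc['im'],(160,145,177,162),25);print("scene knob",sk,s2)
L=[line("wrist",wk,ci),line("top",tk),line("scene",sk)]
print("w+t",tri(*L[:2]),"w+s",tri(L[0],L[2]),"t+s",tri(L[1],L[2]),"all",tri(*L))
print("wrist only z.136",ray("wrist",[wk],.136,ci))
P=cloud("wrist",f['d'],ci);d=f['d']
A=np.array([ray("wrist",[p],.12,ci)[0] for p in[(228,60),(360,61)]]);v=A[0]-A[1];print("FL corner",A,"yaw",np.arctan2(-v[0],v[1]))
r=ray("wrist",[(250,17),(350,17)],.142,ci);v=r[0]-r[1];print("rod",r,np.arctan2(-v[0],v[1]))
print("cloud at FL region",P[50,240],P[79,269])
for n,g in(("top",t),("scene",sc)):
    Q=cloud(n,g['d'])[g['d']>0]
    a=-.28;c,s=np.cos(a),np.sin(a);R=np.array([[c,-s,0],[s,c,0],[0,0,1]]);q=Q@R
    o=np.array([.55,.055,0])@R;q=q-o
    m=(abs(q[:,2]-.12)<.006)&(q[:,1]>.06)&(q[:,1]<.14)&(abs(q[:,0])<.12);print(n,"deck x",np.percentile(q[m,0],[.3,1,99,99.7]))
    m=(abs(q[:,2]-.12)<.006)&(q[:,1]>.0)&(q[:,1]<.2)&(q[:,0]<.06)&(q[:,0]>-.02);print(n,"deck y",np.percentile(q[m,1],[.3,1,99,99.7]))
    m=(q[:,1]<-.03)&(q[:,1]>-.15)&(q[:,2]>.1)&(q[:,2]<.25)&(abs(q[:,0])<.1);z=q[m];k=np.polyfit(z[:,0],z[:,2],1);w=z
    for _ in range(8):
        e=abs(np.polyval(k,z[:,0])-z[:,2]);w=z[e<max(.004,np.percentile(e,70))];k=np.polyfit(w[:,0],w[:,2],1)
    print(" lid ang",np.arctan(-k[0]),len(w),w.min(0),w.max(0),"z at hinge",np.polyval(k,.083))
E
```

```text
w knob [268.4248366  79.4379085] [  7   6  14  15 153]
top knob [130.57575758 198.87878788] [ 5  5  8  5 33]
scene knob [167.5 155.5] [ 5  9  6  4 20]
w+t (array([0.48121414, 0.19900197, 0.12956865]), [np.float64(0.0007586687413781608), np.float64(0.0007586687413780634)]) w+s (array([0.48077571, 0.19885718, 0.13270702]), [np.float64(0.0005436396402115108), np.float64(0.0005436396402114609)]) t+s (array([0.48152829, 0.19825379, 0.13266707]), [np.float64(0.0004303090348139547), np.float64(0.00043030903481405857)]) all (array([0.48116225, 0.19861958, 0.13247881]), [np.float64(0.0009819455716465113), np.float64(0.0009025958708446769), np.float64(0.00025208491746502406)])
wrist only z.136 [[0.48020068 0.19934385 0.136     ]]
FL corner [[0.51214868 0.23447157 0.12      ]
 [0.47226348 0.09859774 0.12      ]] yaw -0.28552510370086787
rod [[0.5411507  0.20094691 0.142     ]
 [0.51467608 0.10703574 0.142     ]] -0.2747801415019173
cloud at FL region [0.51799451 0.21925089 0.12082813] [0.48010486 0.19912486 0.14461208]
top deck x [-0.08250427 -0.08134063  0.08534726  0.08651975]
top deck y [0.0277021  0.02965705 0.15923409 0.16067901]
 lid ang 0.46491789142452083 3523 [-0.06873986 -0.14996156  0.11617818] [ 0.09622154 -0.03003977  0.19813982] z at hinge 0.12395496400880443
scene deck x [-0.08580407 -0.08533714  0.08540102  0.08612522]
scene deck y [0.0218785  0.02245989 0.15897457 0.15971047]
 lid ang 0.45019776876926 600 [-0.07078182 -0.14941584  0.11737024] [ 0.09544825 -0.03013596  0.19681479] z at hinge 0.1244115277464435
```

{"op": "send_rows", "data": {
  "targets": [
    [1.9,-4.9,0,0,-1],
    [1.8,-4.9,0,0,-1],
    [1.8,-4.9,0,0,-1],
    [1.8,-4.9,0,0,-1],
    [1.8,-4.9,-4,0,-1]
  ]
}}

```text
t: 1.65
tcp_pos: [0.4828, 0.012, 0.271]
ee_rot: [-3.109, 0.44, -0.01]
contact_force: [0.8, 0.2, 1.0]
opening: 0.0123
gripper_force: 0.0
```

{"op": "send_rows", "data": {
  "targets": [
    [0,0,-2,0,-1],
    [0,0,-1.5,0,-1],
    [0,0,-1,0,-1],
    [0,0,0,0,-1],
    [0,0,0,0,-1]
  ]
}}

```text
t: 2.15
tcp_pos: [0.4812, 0.0139, 0.2234]
ee_rot: [3.11, -0.44, 0.001]
contact_force: [-0.7, -0.2, 0.1]
opening: 0.0002
gripper_force: 0.0
```

{"op": "send_rows", "data": {
  "targets": [
    [0.8,-2.2,0,0,-1],
    [0,0,-1,0,-1],
    [0,0,-1,0,-1],
    [0,0,-1,0,-1],
    [-0.2,0,-0.8,0,-1]
  ]
}}

```text
t: 2.65
tcp_pos: [0.4866, -0.0084, 0.1835]
ee_rot: [3.11, -0.441, -0.002]
contact_force: [-1.4, 0.6, 0.2]
opening: 0.0
gripper_force: 0.0
```

{"op": "send_rows", "data": {
  "targets": [
    [-0.2,0,-0.8,0,-1],
    [-0.2,0,-0.8,0,-1],
    [-0.2,0.1,-0.8,0,-1],
    [-0.2,0.1,-0.8,0,-1],
    [-0.2,0.1,-0.8,0,-1]
  ]
}}

```text
t: 3.15
tcp_pos: [0.4768, -0.0058, 0.1444]
ee_rot: [-3.11, 0.442, -0.001]
contact_force: [0.0, 0.1, 0.5]
opening: -0.0001
gripper_force: 0.4
```

```bash
cat >> h.py <<'E'
A0=-.28;O=np.array([.553,.057,0]);RC=cv2.Rodrigues(np.array([0,0,A0]))[0]
def lid(name="scene"):
    from cell import capture
    im,d=capture(name);q=((cloud(name,d)-O)@RC)[d>0]
    z=q[(q[:,1]<-.03)&(q[:,1]>-.15)&(q[:,2]>.1)&(q[:,2]<.25)&(abs(q[:,0])<.1)]
    k=np.polyfit(z[:,0],z[:,2],1)
    for _ in range(8):
        e=abs(np.polyval(k,z[:,0])-z[:,2]);w=z[e<max(.004,np.percentile(e,60))];k=np.polyfit(w[:,0],w[:,2],1)
    return np.arctan(-k[0]),np.polyval(k,-.067),len(w),im
E
python3 - <<'E'
from h import *
from cell import bot
for n in("scene","top"): print(n,lid(n)[:3])
o=bot.get_obs();print(o['contact_force'],o['torque'],(o['tcp_pos']-O)@RC)
E
```

```text
scene (np.float64(0.31543266027495975), np.float64(0.17107457421039), 955)
top (np.float64(0.3246740655667431), np.float64(0.17181998604744325), 2013)
[-0.61573351 -0.5988482   0.88707308] [ 0.00713357 -0.0654489  -0.04216011] [-0.05645135 -0.08151004  0.14338745]
```

```bash
python3 - <<'E'
from h import *
from cell import capture
im,d=capture("scene")
cv2.imwrite("pics/s2.png",cv2.resize(im[60:260,120:320],None,fx=2.8,fy=2.8,interpolation=cv2.INTER_CUBIC))
E
```

```text
(no output)
```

View pics/s2.png

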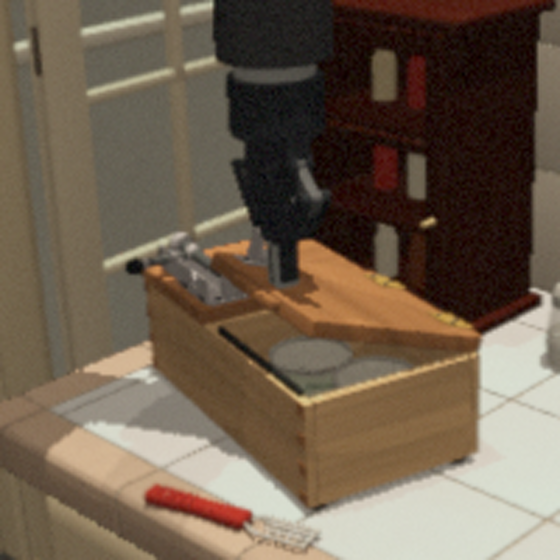

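The scene crop shows the shut fingertips at (285,280) pressing on the lid, which is now lower; the keeper sits at (255,250). Continuing down.

{"op": "send_rows", "data": {
  "targets": [
    [-0.2,0.1,-0.5,0,-1],
    [-0.2,0,-0.4,0,-1],
    [-0.2,0.1,-0.4,0,-1],
    [-0.2,0,-0.3,0,-1],
    [0,0,0,0,-1]
  ]
}}

```text
t: 3.8
tcp_pos: [0.4685, -0.0038, 0.1283]
ee_rot: [3.11, -0.442, -0.001]
contact_force: [-0.5, -0.5, 0.4]
opening: 0.0001
gripper_force: 0.0
```

{"op": "send_rows", "data": {
  "targets": [
    [-0.2,0.1,-0.2,0,-1],
    [0,0,-0.1,0,-1],
    [0,0,0,0,-1]
  ]
}}

```text
t: 4.1
tcp_pos: [0.4669, -0.0028, 0.1257]
ee_rot: [3.11, -0.442, -0.0]
contact_force: [0.3, 0.2, -0.6]
opening: -0.0002
gripper_force: 0.0
```

```bash
cat >> h.py <<'E'
def lid2(name):
    from cell import capture
    im,d=capture(name);q=((cloud(name,d)-O)@RC)[d>0]
    z=q[(q[:,1]<-.02)&(q[:,1]>-.155)&(q[:,2]>.112)&(q[:,2]<.25)&(abs(q[:,0])<.083)]
    # angle of each point above hinge line upper edge (x .083,z .12)
    out=[]
    for lo in(-.08,-.05,-.02,.01,.04):
        w=z[(z[:,0]>lo)&(z[:,0]<lo+.03)];out.append((len(w),round(float(np.percentile(w[:,2],25)),4) if len(w) else None,round(float(np.median(w[:,2])),4) if len(w) else None))
    return out
E
python3 - <<'E'
from h import *
for n in("scene","top"): print(n,lid2(n))
E
```

```text
scene [(926, 0.1538, 0.2025), (183, 0.1435, 0.1447), (222, 0.1372, 0.1387), (203, 0.1307, 0.1321), (212, 0.1244, 0.1257)]
top [(199, 0.1514, 0.2325), (280, 0.1437, 0.1457), (408, 0.1374, 0.1391), (671, 0.1311, 0.1326), (709, 0.1247, 0.1263)]
```

```bash
python3 - <<'E'
from h import *
from cell import capture,bot
im,d=capture("scene");q=(cloud("scene",d)-O)@RC
print(lid2("scene"));o=bot.get_obs();print(o['t'],(o['tcp_pos']-O)@RC,o['contact_force'])
dk=(im.max(2)<70)&(d>0)&(abs(q[...,0]+.066)<.03)&(abs(q[...,1]+.08)<.03)
print(dk.sum(),np.percentile(q[dk],[1,50],axis=0))
a=cv2.resize(im[120:220,170:300],None,fx=4,fy=4,interpolation=cv2.INTER_CUBIC)
cv2.imwrite("pics/s3.png",a)
E
```

```text
[(922, 0.1543, 0.2032), (177, 0.1432, 0.1447), (225, 0.137, 0.1388), (207, 0.1304, 0.1322), (206, 0.1242, 0.1256)]
4.3 [-0.06609491 -0.0813195   0.12580223] [-0.36411206 -0.07396701 -0.22479105]
710 [[-0.09548708 -0.10964399  0.10527935]
 [-0.07753624 -0.09509683  0.2363105 ]]
```

View pics/s3.png

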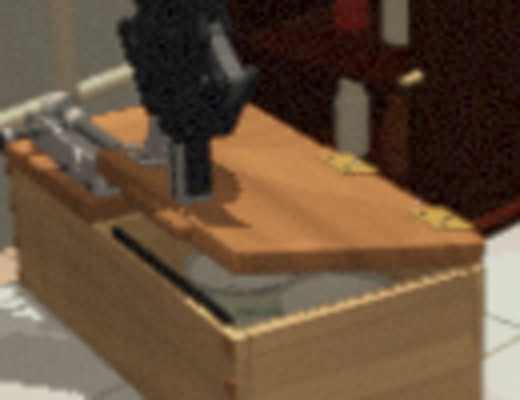

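```bash
python3 - <<'E'
from h import *
from cell import capture,bot
def proj(n,p):
    ci=camera_info(n);K=np.array([[ci['fx'],0,ci['cx']],[0,ci['fy'],ci['cy']],[0,0,1]])
    return cv2.projectPoints(np.array(p,float).reshape(-1,1,3),ci['rvec'],ci['tvec'],K,ci['dist_coeffs'])[0].reshape(-1,2)
t=bot.get_obs()['tcp_pos'];P=[t,t+[0,0,.025],O+RC@[.083,-.16,.12],O+RC@[.083-.171*np.cos(.21),-.16,.104+.171*np.sin(.21)+.016],O+RC@[-.088,-.16,.12],O+RC@[-.085,-.16,0]]
print((proj("scene",P)-[170,120])*4)
print((proj("top",P)-[90,90])*3.5)
im,d=capture("scene");q=(cloud("scene",d)-O)@RC
for v in (150,160,165,168,170,172,175,180): print(v,[np.round(q[v,u],3).tolist() for u in(214,218)],im[v,218])
E
```

```text
[[190.62962699 242.00726516]
 [188.5436732  202.08386194]
 [481.40916132 238.65602374]
 [227.04737273 249.87013006]
 [223.60809234 311.50492063]
 [237.18295056 498.75274807]]
[[448.93823759 394.50233428]
 [445.21147022 393.7190388 ]
 [618.03803355 209.73707537]
 [556.2096971  451.42191739]
 [555.34170822 455.51751627]
 [557.96525755 447.17893132]]
150 [[-0.078, -0.095, 0.208], [-0.079, -0.117, 0.215]] [27 25 25]
160 [[-0.076, -0.088, 0.181], [-0.07, -0.096, 0.183]] [18 16 16]
165 [[-0.075, -0.086, 0.168], [-0.069, -0.094, 0.169]] [26 27 25]
168 [[-0.077, -0.088, 0.162], [-0.071, -0.096, 0.163]] [29 33 32]
170 [[-0.072, -0.078, 0.152], [-0.068, -0.089, 0.155]] [63 75 83]
172 [[-0.078, -0.089, 0.153], [-0.072, -0.096, 0.154]] [ 42  69 107]
175 [[-0.086, -0.103, 0.153], [-0.078, -0.108, 0.152]] [ 58 102 154]
180 [[-0.027, 0.017, 0.08], [-0.082, -0.115, 0.144]] [ 38  65 101]
```

```bash
python3 - <<'E'
from h import *
from cell import capture,bot
ci=camera_info("wrist");im,d=capture("wrist");np.savez("w2.npz",im=im,d=d);q=(cloud("wrist",d,ci)-O)@RC
ok=d>0
m=ok&(abs(q[...,0])<.08)&(q[...,1]>.03)&(q[...,1]<.15);print("deck",m.sum(),np.percentile(q[m][:,2],[10,50,90]) if m.any() else 0)
m=ok&(abs(q[...,0]-.0)<.02)&(q[...,1]<.0)&(q[...,1]>-.15);print("lid",m.sum(),np.percentile(q[m][:,2],[10,50,90]) if m.any() else 0)
o=bot.get_obs();print(o['q'],o['joint_torque'],o['contact_force'])
# fingers in wrist image: cloud of dark pixels near tip
t=(o['tcp_pos']-O)@RC
m=ok&(abs(q[...,0]-t[0])<.02)&(abs(q[...,1]-t[1])<.02)&(q[...,2]<.2);print(t,m.sum(),np.percentile(q[m],[0,2,10,50],axis=0))
cv2.imwrite("pics/w2.png",im)
E
```

```text
deck 14798 [0.11876299 0.12002292 0.13846278]
lid 23741 [0.13439955 0.13790078 0.14144455]
[ 4.28164482e-01 -3.22768215e-01 -3.79701746e-01  4.99476260e-05
 -1.51393491e+00  8.60093924e-01] [ 3.43100830e-03 -1.86027324e+01  3.47204590e+01  6.92781016e+00
 -1.15311752e-03  1.47043411e-04] [0.21489765 0.3835243  0.27207063]
[-0.066113   -0.0813229   0.12578317] 5810 [[-0.08217296 -0.10132004  0.14625125]
 [-0.07556119 -0.10054301  0.14768493]
 [-0.06607464 -0.0969491   0.1487088 ]
 [-0.05628305 -0.0812808   0.15471899]]
```

View pics/w2.png

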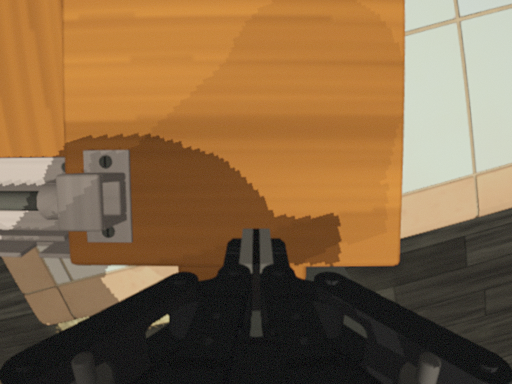

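The wrist view shows the fingertips at (257,230) on the lid, the keeper at (110,200). The reported TCP is 25 mm under the measured lid surface, so I'll lift clear and check the real tip against the TCP.

{"op": "send_rows", "data": {
  "targets": [
    [0,0,2,0,-1],
    [0,0,3,0,-1],
    [0,0,2,0,-1],
    [0,0,0,0,-1],
    [0,0,0,0,-1]
  ]
}}

```text
t: 4.9
tcp_pos: [0.467, -0.0027, 0.1958]
ee_rot: [-3.11, 0.442, -0.0]
contact_force: [0.8, 0.8, -0.7]
opening: 0.0002
gripper_force: 0.0
```

```bash
python3 - <<'E'
from h import *
from cell import capture,bot
o=bot.get_obs();t=(o['tcp_pos']-O)@RC;print(t,o['contact_force'])
im,d=capture("scene");q=(cloud("scene",d)-O)@RC
print(lid2("scene"),lid2("top"))
dk=(im.max(2)<110)&(d>0)&(abs(q[...,0]-t[0])<.03)&(abs(q[...,1]-t[1])<.03)&(q[...,2]>.16)
v,u=np.where(dk);print(dk.sum(),q[dk][:,2].min(),np.percentile(q[dk][:,2],[1,3,10]))
i=np.argsort(q[dk][:,2])[:8];print(np.round(q[dk][i],3).tolist(),u[i],v[i])
E
```

```text
[-0.06612143 -0.08110604  0.19577783] [ 0.78164049  0.77071898 -0.68331179]
[(430, 0.1507, 0.1526), (230, 0.1436, 0.1451), (217, 0.1372, 0.1387), (211, 0.1305, 0.1321), (213, 0.1242, 0.1257)] [(102, 0.1502, 0.152), (308, 0.1436, 0.1453), (423, 0.1372, 0.139), (636, 0.1308, 0.1325), (706, 0.1247, 0.1263)]
946 0.22428411747732774 [0.22709798 0.23200141 0.24573512]
[[-0.058, -0.086, 0.224], [-0.06, -0.085, 0.224], [-0.067, -0.089, 0.224], [-0.069, -0.089, 0.225], [-0.071, -0.088, 0.225], [-0.066, -0.088, 0.226], [-0.064, -0.089, 0.226], [-0.07, -0.085, 0.226]] [220 219 217 216 215 217 218 215] [140 140 141 141 141 140 140 140]
```

The real fingertips sit about 25 mm above the reported TCP: contact at 0.151 against 0.126, and the free tip agrees. I'll apply that offset.

{"op": "send_rows", "data": {
  "targets": [
    [0,0,-2,0,-1],
    [0,0,-2,0,-1],
    [0,0,-2,0,-1],
    [0,0,-1,0,-1],
    [0,0,-0.6,0,-1]
  ]
}}

```text
t: 5.55
tcp_pos: [0.4665, -0.0031, 0.1187]
ee_rot: [3.109, -0.442, -0.002]
contact_force: [-1.0, 0.3, 1.4]
opening: -0.0003
gripper_force: 0.3
```

{"op": "send_rows", "data": {
  "targets": [
    [0,0,-0.5,0,-1],
    [0,0,-0.5,0,-1],
    [0,0,-0.4,0,-1],
    [0,0,-0.3,0,-1],
    [0,0,-0.3,0,-1]
  ]
}}

```text
t: 6.05
tcp_pos: [0.4671, -0.0028, 0.0998]
ee_rot: [-3.11, 0.442, -0.001]
contact_force: [-0.2, 0.7, 0.5]
opening: -0.0
gripper_force: 0.3
```

```bash
python3 - <<'E'
from h import *
from cell import bot
o=bot.get_obs();print(o['tcp_pos'],o['contact_force'],lid2("scene"),lid2("top"))
E
```

```text
[ 0.46709688 -0.00283066  0.09982049] [-0.24143313  0.66700268  0.49065438] [(1128, 0.1416, 0.1924), (234, 0.1247, 0.1254), (276, 0.1232, 0.1238), (270, 0.1214, 0.122), (269, 0.12, 0.1206)] [(218, 0.1277, 0.2151), (263, 0.1244, 0.1256), (397, 0.1227, 0.1239), (676, 0.1215, 0.1225), (714, 0.12, 0.1211)]
```

{"op": "send_rows", "data": {
  "targets": [
    [0,0,-0.2,0,-1],
    [0,0,-0.1,0,-1],
    [0,0,0,0,-1]
  ]
}}

```text
t: 6.45
tcp_pos: [0.467, -0.0029, 0.0967]
ee_rot: [3.11, -0.442, 0.0]
contact_force: [0.3, 0.2, 0.1]
opening: -0.0
gripper_force: 0.0
```

{"op": "send_rows", "data": {
  "targets": [
    [0,0,-0.1,0,-1],
    [0,0,-0.1,0,-1],
    [0,0,0,0,-1]
  ]
}}

```text
t: 6.75
tcp_pos: [0.4669, -0.0028, 0.095]
ee_rot: [3.11, -0.442, 0.0]
contact_force: [-0.2, -0.3, 1.7]
opening: -0.0001
gripper_force: 1.0
```

```bash
python3 - <<'E'
from h import *
from cell import bot
o=bot.get_obs();print(o['tcp_pos'],o['contact_force'],lid2("scene"),lid2("top"))
E
```

```text
[ 0.4669378  -0.0028485   0.09496634] [-0.24665082 -0.32262969  1.65535775] [(1148, 0.1365, 0.1883), (236, 0.1212, 0.1217), (289, 0.1204, 0.1211), (278, 0.1197, 0.1202), (276, 0.119, 0.1196)] [(218, 0.1235, 0.2109), (260, 0.1213, 0.1222), (398, 0.1207, 0.1216), (678, 0.1199, 0.1208), (720, 0.1192, 0.1203)]
```

{"op": "send_rows", "data": {
  "targets": [
    [0,0,-0.1,0,-1],
    [0,0,0,0,-1]
  ]
}}

```text
t: 7.05
tcp_pos: [0.4669, -0.0029, 0.094]
ee_rot: [3.11, -0.442, 0.0]
contact_force: [-2.7, 0.5, 4.7]
opening: 0.0002
gripper_force: 2.0
```

{"op": "send_rows", "data": {
  "targets": [
    [0,0,-0.1,0,-1],
    [0,0,0,0,-1],
    [0,0,0,0,-1]
  ]
}}

```text
t: 7.35
tcp_pos: [0.4669, -0.0028, 0.0931]
ee_rot: [3.11, -0.442, 0.0]
contact_force: [-3.4, 2.1, 4.6]
opening: -0.0004
gripper_force: 2.5
```

```bash
python3 - <<'E'
from h import *
from cell import bot
o=bot.get_obs();print(o['tcp_pos'],o['contact_force'],lid2("scene"),lid2("top"))
E
```

```text
[ 0.46690153 -0.00284128  0.09308107] [-3.40395974  2.0611274   4.59223418] [(1161, 0.1319, 0.1858), (243, 0.1199, 0.1205), (292, 0.1195, 0.12), (295, 0.119, 0.1195), (274, 0.1188, 0.1194)] [(217, 0.122, 0.2096), (259, 0.1201, 0.121), (395, 0.1197, 0.1206), (678, 0.1194, 0.1203), (713, 0.1189, 0.12)]
```

{"op": "send_rows", "data": {
  "targets": [
    [0,0,0.5,0,-1],
    [0,0,1.5,0,-1],
    [0,0,4,0,-1],
    [0,0,4,0,-1],
    [0,2,3,0,0]
  ]
}}

```text
t: 7.95
tcp_pos: [0.4676, 0.016, 0.2268]
ee_rot: [-3.109, 0.446, -0.006]
contact_force: [-0.1, 0.7, -0.1]
opening: 0.0133
gripper_force: 0.0
```

{"op": "send_rows", "data": {
  "targets": [
    [0.4,4,0,0,0],
    [0.4,4,0,0,0],
    [0.4,4,0,0,0],
    [0.2,4,0,0,0],
    [0,2,0,0,0]
  ]
}}

```text
t: 8.45
tcp_pos: [0.481, 0.1997, 0.2231]
ee_rot: [-3.111, 0.439, -0.0]
contact_force: [-0.2, 0.1, -0.1]
opening: 0.0427
gripper_force: 0.0
```

{"op": "send_rows", "data": {
  "targets": [
    [0,0,0,0,0],
    [0,0,0,0,0]
  ]
}}

```text
t: 8.65
tcp_pos: [0.4811, 0.1972, 0.2234]
ee_rot: [3.11, -0.441, 0.001]
contact_force: [-0.6, -0.5, -0.2]
opening: 0.0427
gripper_force: 0.0
```

```bash
python3 - <<'E'
from h import *
from cell import bot,capture
o=bot.get_obs();t=o['tcp_pos'];print(t,o['opening'],lid2("scene"),lid2("top"))
ci=camera_info("wrist");im,d=capture("wrist");cv2.imwrite("pics/w3.png",im);np.savez("w3.npz",im=im,d=d,ci=np.array(ci,dtype=object))
im,d=capture("scene");q=cloud("scene",d)
m=(d>0)&(abs(q[...,0]-t[0])<.045)&(abs(q[...,1]-t[1])<.07)&(q[...,2]>.17);print("low finger z",np.sort(q[m][:,2])[:12]-t[2])
E
```

```text
[0.48112087 0.19720347 0.2233506 ] 0.0427219506238402 [(310, 0.1211, 0.1216), (304, 0.1205, 0.1211), (295, 0.1199, 0.1204), (275, 0.1192, 0.1199), (283, 0.1188, 0.1194)] [(739, 0.1213, 0.1222), (731, 0.1207, 0.1217), (722, 0.1201, 0.1211), (717, 0.1196, 0.1205), (712, 0.1192, 0.1201)]
low finger z [0.02945303 0.029557   0.03037469 0.0314291  0.03144554 0.03170123
 0.032099   0.03222661 0.03231867 0.03232359 0.03240459 0.03320478]
```

View pics/w3.png

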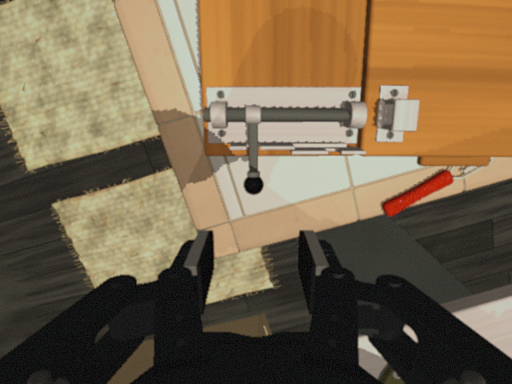

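The wrist view shows the knob at (254,184) between the open fingertips (midline about col 257), the catch at (290-365, 150) and the lid shut level with the keeper at (395,112).

```bash
python3 - <<'E'
from h import *
a=np.load("w1.npz",allow_pickle=True);b=np.load("w3.npz",allow_pickle=True)
im=b['im'];ci=b['ci'].item();v=im[170:200,240:270].max(2);m=(v<v.min()+35).astype(np.uint8)
k,l,s,c=cv2.connectedComponentsWithStats(m);i=1+s[1:,4].argmax();kb=c[i]+[240,170];print(kb,s[i])
p,e=tri(line("wrist",[268.4,79.4],a['ci'].item()),line("wrist",kb,ci),line("top",[130.58,198.88]));print(p,e,(p-O)@RC)
print(tri(line("wrist",[268.4,79.4],a['ci'].item()),line("wrist",kb,ci)))
P=(cloud("wrist",b['d'],ci)-O)@RC
print("ball top",P[180:188,250:258,2].max())
# catch strip
for r in range(142,160,2): print(r,' '.join(f"{int(x):3d}" for x in im[r,212:372:4].mean(1)))
r=ray("wrist",[(c,148) for c in (292,300,330,365)],.146,ci);print(np.round((r-O)@RC,3))
print("catch z profile (y,z):")
m=(P[...,0]>-.086)&(P[...,0]<-.073)&(P[...,1]>.0)&(P[...,1]<.16)&(P[...,2]>.125);q=P[m]
for y in np.arange(.02,.16,.004):
    w=q[(abs(q[:,1]-y)<.002)];w1=w[w[:,0]<-.0785];print(round(y,3),len(w1),len(w),np.round(w1[:,2].max(),3) if len(w1) else None,end='; ')
E
```

```text
[253.18918919 184.74324324] [  5   8  17  16 222]
[0.48054641 0.19879846 0.13361672] [np.float64(0.00048133944862771116), np.float64(0.0012881971497718553), np.float64(0.001692694252474802)] [-0.10881872  0.11625322  0.13361672]
(array([0.48019101, 0.19930092, 0.13642923]), [np.float64(8.747947186687113e-05), np.float64(8.74794718668464e-05)])
ball top 0.14588923644602136
142  98 104 101 158 129  84 129  94 123  78  96  98 118  91 124  97 116 112 124 109 127 115 127 110 122 116 125 118  96 119 124 123 112 153 187 192 155  57 129 134
144  73  75  73  77 121  70  66  65  63 102  95  94  76  68  67  72  68  68  68  70 103 187 185 188 188 188 186 187 186 186 186 184 187 185  98 110  79  59 128 135
146  75  75  70  71 116 145 148 146 149 125  92  95 130 153 154 153 154 152 152 153 151 182 184 184 184 185 189 190 188 186 185 187 188 190  61  84  75  65 131 134
148  74  78  74  75  90 180 180 179 185  60  93  92 162 184 183 181 182 180 180 180 182  74  76  76  78  68  75  73  96 146 144  99  72  69  74  72  73  74 131 136
150  77  74  76  77  73 134 136 132 132  58  97  92 125 133 116 111 1
[... 783 characters left out ...]
  0.078  0.146]
 [-0.076  0.054  0.146]
 [-0.075  0.025  0.146]]
catch z profile (y,z):
0.02 0 0 None; 0.024 7 16 0.146; 0.028 10 33 0.146; 0.032 15 37 0.147; 0.036 14 49 0.147; 0.04 15 57 0.146; 0.044 24 63 0.146; 0.048 14 40 0.132; 0.052 9 36 0.132; 0.056 10 49 0.147; 0.06 14 53 0.147; 0.064 14 59 0.147; 0.068 15 54 0.147; 0.072 15 59 0.147; 0.076 14 57 0.147; 0.08 14 49 0.147; 0.084 16 51 0.146; 0.088 0 35 None; 0.092 0 33 None; 0.096 0 35 None; 0.1 0 34 None; 0.104 0 34 None; 0.108 0 35 None; 0.112 9 38 0.14; 0.116 43 71 0.14; 0.12 29 60 0.14; 0.124 0 32 None; 0.128 0 34 None; 0.132 0 35 None; 0.136 0 18 None; 0.14 0 0 None; 0.144 0 0 None; 0.148 0 0 None; 0.152 0 0 None; 0.156 0 0 None;
```

{"op": "send_rows", "data": {
  "targets": [
    [-0.1,0.2,-3,0,0],
    [0,0,-3,0,0],
    [0,0,-3,0,0],
    [0,0,-2,0,0],
    [0,0,-1,0,0]
  ]
}}

```text
t: 9.35
tcp_pos: [0.4793, 0.1979, 0.1009]
ee_rot: [3.108, -0.444, -0.003]
contact_force: [-0.6, -0.1, 0.2]
opening: 0.0426
gripper_force: 0.0
```

{"op": "send_rows", "data": {
  "targets": [
    [0,0,-1,0,0],
    [0,0,0,0,0]
  ]
}}

```text
t: 9.55
tcp_pos: [0.4798, 0.1987, 0.0923]
ee_rot: [3.11, -0.443, -0.001]
contact_force: [-1.2, -0.3, -0.1]
opening: 0.0429
gripper_force: 0.0
```

```bash
python3 - <<'E'
from h import *
from cell import bot,capture
b=np.load("w3.npz",allow_pickle=True);ci=b['ci'].item();g=b['im'].astype(float).mean(2)
row=g[151:154].mean(0);print("row152",[(c,int(row[c])) for c in range(322,350)])
row=g[144:148].mean(0);print("near row146",[(c,int(row[c])) for c in range(240,266)])
for r,cs in((152,(326,345)),(147,(247,259))): print(np.round((ray("wrist",[(c,r) for c in cs],.146,ci)-O)@RC,4))
o=bot.get_obs();print(o['tcp_pos'],o['contact_force'],o['opening'])
im,d=capture("wrist");c2=camera_info("wrist");P=(cloud("wrist",d,c2)-O)@RC
m=(d>0)&(abs(P[...,0]+.11)<.03)&(abs(P[...,1]-.115)<.045)&(P[...,2]<.16)&(P[...,2]>.08)
cv2.imwrite("pics/w4.png",cv2.resize(im[150:330,150:370],None,fx=3,fy=3,interpolation=cv2.INTER_CUBIC))
E
```

```text
row152 [(322, 185), (323, 184), (324, 185), (325, 182), (326, 184), (327, 177), (328, 137), (329, 121), (330, 123), (331, 124), (332, 124), (333, 125), (334, 122), (335, 115), (336, 110), (337, 108), (338, 98), (339, 87), (340, 83), (341, 123), (342, 171), (343, 185), (344, 183), (345, 181), (346, 180), (347, 180), (348, 179), (349, 181)]
near row146 [(240, 122), (241, 121), (242, 121), (243, 122), (244, 123), (245, 123), (246, 124), (247, 135), (248, 111), (249, 87), (250, 90), (251, 94), (252, 95), (253, 96), (254, 97), (255, 96), (256, 94), (257, 85), (258, 98), (259, 105), (260, 115), (261, 126), (262, 127), (263, 128), (264, 126), (265, 127)]
[[-0.0788  0.0566  0.146 ]
 [-0.0788  0.0409  0.146 ]]
[[-0.0746  0.1213  0.146 ]
 [-0.0746  0.1116  0.146 ]]
[0.47978841 0.19871922 0.09225633] [-1.17491525 -0.25225982 -0.09788816] 0.04288995360276592
```

View pics/w4.png

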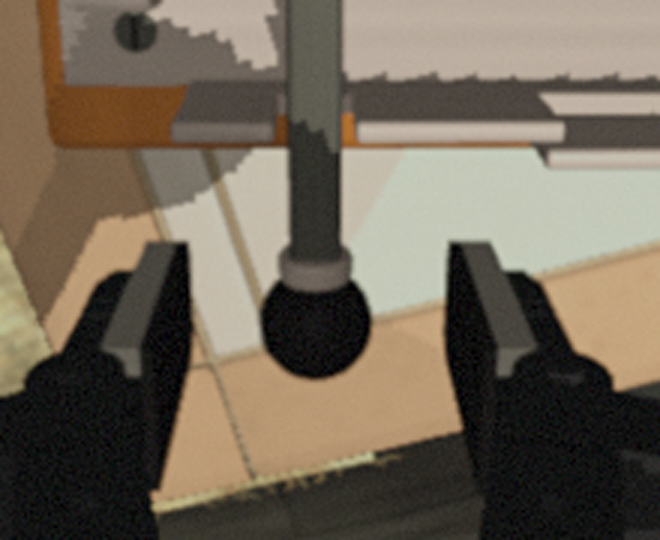

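The wrist crop shows the ball (315,324) centred between the two pads, with the far notch visible past the catch's edge; it works out at y≈0.0497, a travel of about 66.6 mm. Closing gently.

{"op": "send_rows", "data": {
  "targets": [
    [0,0,0,0,-0.3],
    [0,0,0,0,-0.45],
    [0,0,0,0,-0.55],
    [0,0,0,0,-0.65],
    [0,0,0,0,-0.65]
  ],
  "squeeze": 20
}}

```text
t: 10.1
tcp_pos: [0.4802, 0.1993, 0.0934]
ee_rot: [-3.11, 0.442, -0.001]
contact_force: [-0.7, -0.2, 3.5]
opening: 0.016
gripper_force: 19.5
```

{"op": "send_rows", "data": {
  "targets": [
    [0,0,0.4,0,-0.65],
    [0.07,-0.02,0.5,0,-0.65],
    [0.19,-0.06,0.87,0,-0.65],
    [0,0,0,0,-0.65]
  ]
}}

```text
t: 10.5
tcp_pos: [0.4827, 0.1984, 0.1118]
ee_rot: [-3.11, 0.442, -0.001]
contact_force: [-1.6, -0.5, -0.5]
opening: 0.0161
gripper_force: 19.6
```

{"op": "send_rows", "data": {
  "targets": [
    [0.32,-0.09,0.84,0,-0.65],
    [0.43,-0.12,0.78,0,-0.65],
    [0.54,-0.15,0.7,0,-0.65],
    [0,0,0,0,-0.65]
  ]
}}

```text
t: 10.9
tcp_pos: [0.4964, 0.1944, 0.135]
ee_rot: [-3.11, 0.443, -0.002]
contact_force: [-2.4, -0.2, 0.1]
opening: 0.016
gripper_force: 19.9
```

```bash
python3 - <<'E'
from h import *
from cell import bot,capture
o=bot.get_obs();print(o['tcp_pos'],o['contact_force'],o['torque'],o['opening'],o['gripper_force'])
im,d=capture("scene");P=(cloud("scene",d)-O)@RC
# stem: points between bolt axis & knob
m=(d>0)&(P[...,0]>-.095)&(P[...,0]<-.055)&(P[...,1]>.1)&(P[...,1]<.13)&(P[...,2]>.125)&(P[...,2]<.2);q=P[m];print(m.sum(),np.round(q[np.argsort(q[:,0])][::max(1,len(q)//12)],3).tolist())
print(lid2("top")[:3])
E
```

```text
[0.49643758 0.19437793 0.13498452] [-2.36340074 -0.2457095   0.07345827] [ 0.0228216   0.89048218 -0.01723847] 0.016041205576569705 19.880086183547974
73 [[-0.095, 0.126, 0.186], [-0.082, 0.1, 0.172], [-0.077, 0.105, 0.139], [-0.076, 0.122, 0.125], [-0.076, 0.126, 0.143], [-0.075, 0.111, 0.128], [-0.075, 0.123, 0.136], [-0.075, 0.103, 0.145], [-0.073, 0.123, 0.13], [-0.07, 0.112, 0.157], [-0.064, 0.113, 0.148], [-0.059, 0.112, 0.144], [-0.055, 0.11, 0.138]]
[(737, 0.1212, 0.1222), (731, 0.1206, 0.1216), (721, 0.1201, 0.121)]
```

{"op": "send_rows", "data": {
  "targets": [
    [-0.14,-0.48,0,0,-0.65],
    [-0.14,-0.48,0,0,-0.65],
    [-0.14,-0.48,0,0,-0.65],
    [-0.14,-0.48,0,0,-0.65],
    [-0.14,-0.48,0,0,-0.65]
  ]
}}

```text
t: 11.5
tcp_pos: [0.4883, 0.1703, 0.1337]
ee_rot: [-3.11, 0.442, -0.0]
contact_force: [-1.6, 2.7, -0.3]
opening: 0.0162
gripper_force: 19.9
```

{"op": "send_rows", "data": {
  "targets": [
    [-0.08,-0.29,0,0,-0.65],
    [-0.08,-0.29,0,0,-0.65],
    [-0.08,-0.29,0,0,-0.65],
    [-0.08,-0.29,0,0,-0.65],
    [0,0,0,0,-0.65]
  ]
}}

```text
t: 12.0
tcp_pos: [0.4853, 0.1592, 0.1339]
ee_rot: [-3.11, 0.442, -0.0]
contact_force: [-2.8, 1.2, 0.9]
opening: 0.016
gripper_force: 20.0
```

{"op": "send_rows", "data": {
  "targets": [
    [-0.14,-0.48,0,0,-0.65],
    [-0.14,-0.48,0,0,-0.65],
    [-0.14,-0.48,0,0,-0.65],
    [-0.14,-0.48,0,0,-0.65],
    [0,0,0,0,-0.65]
  ]
}}

```text
t: 12.5
tcp_pos: [0.4797, 0.1399, 0.1339]
ee_rot: [-3.11, 0.442, -0.001]
contact_force: [-1.5, 2.2, 0.8]
opening: 0.0162
gripper_force: 20.0
```

```bash
python3 - <<'E'
from h import *
from cell import bot,capture
o=bot.get_obs();print(o['tcp_pos'],o['contact_force'],(o['tcp_pos']-[.4964,.1944,.135])@RC)
print(lid2("top"),lid2("scene"))
for n in("wrist","scene"):
    ci=camera_info(n);im,d=capture(n);np.savez("w5.npz" if n=="wrist" else "s5.npz",im=im,d=d,ci=np.array(ci,dtype=object))
b=np.load("w5.npz",allow_pickle=True);ci=b['ci'].item();P=(cloud("wrist",b['d'],ci)-O)@RC
m=(b['d']>0)&(P[...,0]>-.08)&(P[...,0]<-.06)&(P[...,1]<.1)&(P[...,1]>.03)&(P[...,2]>.152)&(P[...,2]<.19);q=P[m]
print("stem",m.sum(),np.percentile(q[:,1],[2,50,98]) if m.any() else 0)
E
```

```text
[0.47969866 0.13990611 0.13392157] [-1.48684557  2.22046836  0.83301135] [-0.00099122 -0.05698716 -0.00107843]
[(739, 0.1199, 0.1209), (735, 0.1197, 0.1206), (723, 0.1193, 0.1203), (722, 0.1191, 0.1201), (717, 0.1189, 0.1199)] [(330, 0.1198, 0.1204), (312, 0.1195, 0.1201), (298, 0.1191, 0.1197), (291, 0.1188, 0.1194), (276, 0.1184, 0.1192)]
stem 629 [0.0553073  0.05936116 0.06293932]
```

{"op": "send_rows", "data": {
  "targets": [
    [-0.13,-0.46,0,0,-0.65],
    [-0.13,-0.45,0,0,-0.65],
    [0,0,0,0,-0.65],
    [-0.33,0.1,-0.4,0,-0.65],
    [-0.3,0.08,-0.4,0,-0.65]
  ]
}}

```text
t: 13.2
tcp_pos: [0.471, 0.1322, 0.1252]
ee_rot: [3.109, -0.443, 0.001]
contact_force: [4.1, -0.2, -2.3]
opening: 0.0163
gripper_force: 19.9
```

```bash
cat >> h.py <<'E'
def stem():
    from cell import bot,capture
    o=bot.get_obs();print(o['t'],o['tcp_pos'],o['contact_force'],o['opening'],(o['tcp_pos']-[.4964,.1944,.135])@RC)
    ci=camera_info("wrist");im,d=capture("wrist");P=(cloud("wrist",d,ci)-O)@RC;ok=d>0
    for x0,x1 in((-.07,-.062),(-.078,-.07),(-.086,-.078),(-.094,-.086)):
        m=ok&(P[...,0]>x0)&(P[...,0]<x1)&(P[...,1]<.1)&(P[...,1]>.025)&(P[...,2]>(.1365 if x0<-.08 else .1485))&(P[...,2]<.195);q=P[m]
        print(x0,m.sum(),np.round(np.percentile(q[:,1],[2,50,98]),4) if m.any() else 0,np.round(np.median(q[:,2]),4) if m.any() else 0)
    m=ok&(abs(P[...,0]+.08)<.0025)&(P[...,2]>.1435)&(P[...,2]<.148);y=np.sort(P[m][:,1]);y=y[(y>.02)&(y<.1)]
    h=np.histogram(y,np.arange(.022,.09,.002));print("catch top:",[(round(a,3),int(n)) for a,n in zip(h[1],h[0])])
    return im
E
python3 -c "
from h import *
cv2.imwrite('pics/w6.png',stem())"
```

```text
13.2 [0.47095775 0.13217096 0.12523297] [ 4.0774161  -0.22583548 -2.27133372] 0.01627022402330787 [-0.00725406 -0.06683666 -0.00976703]
-0.07 180 [0.046  0.0495 0.0535] 0.1499
-0.078 293 [0.0461 0.0495 0.0535] 0.1536
-0.086 774 [0.0265 0.051  0.0835] 0.146
-0.094 2514 [0.0291 0.0496 0.0704] 0.1739
catch top: [(np.float64(0.022), 4), (np.float64(0.024), 21), (np.float64(0.026), 23), (np.float64(0.028), 23), (np.float64(0.03), 22), (np.float64(0.032), 24), (np.float64(0.034), 20), (np.float64(0.036), 22), (np.float64(0.038), 24), (np.float64(0.04), 23), (np.float64(0.042), 24), (np.float64(0.044), 0), (np.float64(0.046), 0), (np.float64(0.048), 0), (np.float64(0.05), 0), (np.float64(0.052), 0), (np.float64(0.054), 11), (np.float64(0.056), 24), (np.float64(0.058), 22), (np.float64(0.06), 20), (np.float64(0.062), 23), (np.float64(0.064), 22), (np.float64(0.066), 24), (np.float64(0.068), 23), (np.float64(0.07), 23), (np.float64(0.072), 19), (np.float64(0.074), 23), (np.float64(0.076), 23), (np.float64(0.078), 20), (np.float64(0.08), 22), (np.float64(0.082), 21), (np.float64(0.084), 9), (np.float64(0.086), 0)]
```

Stem (0.046-0.0535) is centred in the notch gap (0.044-0.055). Releasing so the handle drops by itself.

{"op": "send_rows", "data": {
  "targets": [
    [0,0,0,0,-0.4],
    [0,0,0,0,-0.1],
    [0,0,0,0,0],
    [0,0,0,0,0],
    [0,0,0,0,0]
  ]
}}

```text
t: 13.75
tcp_pos: [0.4708, 0.1326, 0.1257]
ee_rot: [3.11, -0.442, 0.0]
contact_force: [-0.2, -0.6, 0.2]
opening: 0.0427
gripper_force: 0.0
```

```bash
python3 - <<'E'
from h import *
im=stem()
from cell import capture
d=capture("wrist")[1];P=(cloud("wrist",d)-O)@RC
m=(d>0)&(abs(P[...,0]+.11)<.016)&(abs(P[...,1]-.05)<.014)&(P[...,2]>.1)&(P[...,2]<.2);print("knob pts",m.sum(),np.median(P[m],0),P[m].max(0))
E
```

```text
13.75 [0.47080405 0.13259836 0.12574964] [-0.17180842 -0.59995314  0.19815511] 0.04271315353004198 [-0.00751989 -0.06646839 -0.00925036]
-0.07 0 0 0
-0.078 0 0 0
-0.086 724 [0.0264 0.0521 0.0834] 0.1447
-0.094 1774 [0.0254 0.0718 0.0843] 0.1793
catch top: [(np.float64(0.022), 5), (np.float64(0.024), 23), (np.float64(0.026), 23), (np.float64(0.028), 19), (np.float64(0.03), 20), (np.float64(0.032), 22), (np.float64(0.034), 23), (np.float64(0.036), 23), (np.float64(0.038), 20), (np.float64(0.04), 19), (np.float64(0.042), 22), (np.float64(0.044), 0), (np.float64(0.046), 0), (np.float64(0.048), 0), (np.float64(0.05), 0), (np.float64(0.052), 0), (np.float64(0.054), 9), (np.float64(0.056), 23), (np.float64(0.058), 23), (np.float64(0.06), 25), (np.float64(0.062), 27), (np.float64(0.064), 24), (np.float64(0.066), 23), (np.float64(0.068), 25), (np.float64(0.07), 26), (np.float64(0.072), 25), (np.float64(0.074), 24), (np.float64(0.076), 23), (np.float64(0.078), 26), (np.float64(0.08), 27), (np.float64(0.082), 22), (np.float64(0.084), 11), (np.float64(0.086), 0)]
knob pts 905 [-0.10506959  0.04993252  0.14105838] [-0.09404052  0.05860992  0.14545637]
```

The handle has dropped (ball top back at 0.1455, as it was in the near notch). Retreating straight up.

{"op": "send_rows", "data": {
  "targets": [
    [0,0,1,0,0],
    [0,0,3,0,0],
    [0,0,4,0,0],
    [0,0,3,0,0],
    [0,0,0,0,0]
  ]
}}

```text
t: 14.35
tcp_pos: [0.4725, 0.1329, 0.2418]
ee_rot: [-3.106, 0.442, -0.012]
contact_force: [0.4, 0.3, -0.4]
opening: 0.0427
gripper_force: 0.0
```

```bash
python3 - <<'E'
from h import *
from cell import capture,bot
d=capture("wrist")[1];P=(cloud("wrist",d)-O)@RC
m=(d>0)&(abs(P[...,0]+.11)<.016)&(abs(P[...,1]-.05)<.014)&(P[...,2]>.1)&(P[...,2]<.16);print("knob",m.sum(),P[m].max(0))
for x in(-.09,-.083,-.075,-.065):
    m=(d>0)&(abs(P[...,0]-x)<.002)&(abs(P[...,1]-.0497)<.003);print(x,np.median(P[m][:,2]))
print(lid2("top"));o=bot.get_obs();print(o['t'],o['tcp_pos'],o['contact_force'])
E
```

```text
knob 354 [-0.09406064  0.05843296  0.14247091]
-0.09 0.35137762723070565
-0.083 0.13591652090437792
-0.075 0.1357736797940764
-0.065 0.13605948040686316
[(736, 0.1199, 0.1209), (734, 0.1195, 0.1206), (722, 0.1192, 0.1202), (722, 0.1191, 0.12), (714, 0.1189, 0.1199)]
14.45 [0.47099764 0.13290145 0.23676377] [-0.19520889 -0.15659028 -0.26163617]
```

```bash
python3 -c "
from cell import bot
print(bot.hand_in())"
```

```text
the job is handed in; nothing more can be done
None
```

I closed and bolted the chest and handed the job in after about 14.5 s of arm time; the judge's verdict was not reported. My last measurements showed the lid drawn down (about 0.009 rad), the bolt at about 66 mm of travel, the handle level in the far notch, and the arm touching nothing.

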